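Preset a membrane rig's back-pressure valve two turns open

TASK

Before the pump of the membrane test rig is started, preset its back-pressure valve, the one with the spoked handwheel: wind the handwheel clockwise (seen from above) until the valve is shut against its stop, then back it off exactly two full turns. Finish with the wheel still and your grip still on the wheel's upright revolving handle, ready to trim the pressure; do not let go of it. Leave the small knurled needle-valve knob on the membrane cell as it is, and do not disturb the vials, tester, mug, photometer, bottle and spanner lying about.

Things in the scene. Friction and masses are not known exactly. Their poses are not given: they have to be found in the camera images.
- wheel_centre (a point): centre of the back-pressure valve's handwheel, on its vertical axis, half-way up the rim. Bare aluminium, level, five spokes, 147 mm over the rim (bar 15 mm), 165 mm above the table. The wheel stays at its height; the threaded stem rises through its hub, 4 mm a turn, to 31 mm above this point at two turns. The point is fixed to the rig; its x axis is level, roughly away from the robot
- handle: the black upright revolving handle on the rim: round, 22 mm in diameter, 66 mm long; origin half-way up it, 44 mm above wheel_centre and 66 mm from the wheel's axis. Its lower end is 3 mm above the rim. It spins freely on its own vertical axis, so a grip from above is led round the circle without turning the gripper; all else on the rig is lower than its middle
- handwheel (a joint): turning of the handwheel, rad: 0 = shut against the stop; grows anticlockwise seen from above as the valve opens (6.283 a turn; fully open at 22). At 0 the handle lies along wheel_centre's +x axis. Friction takes about 4 N at the handle and holds the wheel where it is left
- small_knob (a point): dot on top of the knurled steel knob, 25 mm in diameter and 16 mm high, of the small needle valve on the membrane cell, 9 mm off the knob's axis: not to be turned
- vial_a_mid (a point): middle of a capped glass vial, 25 mm in diameter and 62 mm tall, standing on the rig's plate in front of the valve: bystander
- tester_mid (a point): middle of a blue pen-shaped tester, 168 x 24 x 22 mm, lying on the front of the rig's plate: bystander
- vial_b_mid (a point): middle of a second capped vial, 25 mm in diameter and 62 mm tall, standing on the rig's plate behind the gauge: bystander
- mug_mid (a point): middle of a glass mug, 84 mm in diameter and 85 mm tall, on the table: bystander
- photometer_mid (a point): middle of an orange hand photometer, 160 x 76 mm and 52 mm tall with its round blue cap, on the table: bystander
- sample_bottle_mid (a point): middle of an amber bottle, 62 mm in diameter and 130 mm tall, on the table: bystander
- spanner_grip (a point): handle of a 170 mm steel spanner lying on the table: bystander

How it is judged (in metres and radians):
On the way:
1. the valve is wound shut against its stop (value of joint handwheel below 0.08 rad), for 0.1 s.
At the end, for the whole second after the job is handed in: The handwheel stands still two turns (12.57 rad) open from its stop, within 0.2 rad (a thirtieth of a turn), and the fingers are still closed on the revolving handle with more than 4 N, the handle between them (value of joint handwheel between 12.366 and 12.766 rad and velocity of joint handwheel between -0.1 and 0.1 rad/s and contact force between the fingers and handle above 4 N and distance between the grasp point and handle below 0.035 m); the arm keeps its last pose, push and grip.
It fails at once if the small needle-valve knob is turned by more than about 20 degrees (distance of small_knob from where it was at the start of the episode above 0.003 m).
It fails at once if a bystander is shifted by more than 30 mm (distance of any of vial_a_mid, tester_mid, vial_b_mid, mug_mid, photometer_mid, sample_bottle_mid, spanner_grip from where it was at the start of the episode above 0.03 m).
It also fails if it takes over 72 s, if anything falls off the work surface, if the arm or the gripper's body presses on something with over 40 N, if the wrist force passes 120 N, or if a joint passes its speed limit or range.

ROBOT

A 6-joint arm with a two-finger parallel gripper is mounted at the origin on the work surface. World frame = base frame: x ahead of the robot, y to its left, z up, the work surface at z = 0. Lengths are in mm, angles in rad, forces in N, time in s.
With the tool pointing down it reaches from about 425 to 950 mm from the base axis. Payload 14.7 kg.
Tool frame: the origin (TCP) lies between the finger pads; the fingertips stand 17 mm ahead of it and the grasp point (between the pads) lies 2 mm behind it; z points along the fingers, y is the line along which they close (so a half turn about z gives the same grasp; the last joint's range is limited). The gripper opens to 85 mm and grips with 20 to 120 N. Pads are 22 mm wide; open, the fingers measure 114 mm over their backs; the gripper's body (76 mm by 85 mm) begins 54 mm behind the grasp point. The pads swing forward as they close: fully open they stand 13 mm farther back than shut.
Start: joints at [-1.153, 0.48, 1.596, -0, 1.065, -0.047], TCP at [291.373, -581.029, 248.297] pointing down, gripper open.
Joint ranges: [-2.75, 2.75], [-0.82, 2.05], [0.23, 2.67], [-1.56, 4.7], [0.09, 2.69], [-2.92, 2.92]. Speed limits (rad/s): [1.89, 1.89, 2.39, 3.01, 3.01, 3.01].

INTERFACE

Orientations are given as a 3x3 rotation matrix whose columns are the frame's x, y, z axes.
In Python, from plant import * gives the robot as it stands.
- The arm moves only by the shell command python3 -m creep 'ROWS' [FORCE]. ROWS is JSON, a list of rows, each an object of numbers: "x", "y", "z": the shift along the tool's x, y, z in mm; "roll": the turn about the tool's z in degrees; "hand": the closure in counts, from 0 (fully open) to 255 (shut). In form: [{"x": .., "y": .., "z": .., "roll": .., "hand": ..}, ...]. A call has 1 to 5 rows; each row shifts and turns the commanded pose from where the row before left it, along the tool's axes as they then stand; what a row does not reach is not made up. A row lasts 1/12 s, in which the tool goes at most 41.7 mm and 7.16 degrees, less where a joint would pass 70% of its speed; a pose out of reach is approached as far as the arm can. A call with a gripper value outside its range is refused whole. The fingers move at their own pace and stop on an object; FORCE is the grip in N (left out, the last holds). Time passes only in rows, so rows that do not move let the fingers close. It gives the time, the measured TCP pose, the force, the opening and the grip force at its end, in the units of the state.
- sense(): the state, without advancing time (a new reading comes with each control period).
- camera(name): name is "side" or "top" or "wrist"; returns a dict with "img" (400x640x3 uint8, blue, green, red), "camera_matrix" (3x3 intrinsics, pixels), "cam_to_world" (4x4, takes a point from camera to world coordinates); the wrist camera has in their place "tool_from_camera" (4x4, takes a point from camera to tool coordinates, whose origin is the TCP and whose axes are the flange's). Camera axes: x right, y down, z forward; pixel columns grow to the right and rows downward; lengths in mm; the calibration is good to about 2 mm. A picture is of the moment at which its call begins: read the wrist's pose just before it. There is no depth.
- close_job(): hands the job in; it is judged then, once.
The state is a dict: "time_s": time; "joint_pos": joint angles; "joint_velocities": joint speeds; "tau": joint torques, N m; "eef_pos": TCP position; "eef_rot": TCP orientation; "ft_force": force on the tool from outside, world axes, zero at the start; "moment": the same for the moment, N m; "gripper_width": finger opening in mm; "gripper_force": force on a finger pad.
Only numpy, scipy, OpenCV 4.12 (cv2) and the standard library are available. Lean on these libraries where they do the work, as an engineer would, in place of code of your own. Each camera call takes 0.05 s, during which the arm holds its last target. There are 200 camera calls.

## Working session

There is one attempt and no reset: what is moved stays moved. The work goes in short steps, Python scripts to look and compute and a shell command to move; the robot and the scene stay as the last step left them, time stands still between calls to the robot, and variables do not carry over. Pictures are saved under pics/ and viewed, at most 10 in all, crops included, and the job is handed in when it is done.

```bash
mkdir -p pics; ls
python3 - <<'E'
from plant import *
import cv2,numpy as np
s=sense();print(s['time_s'],s['eef_pos'],np.round(s['eef_rot'],3).tolist(),s['gripper_width'])
for n in['side','top']:
    c=camera(n);cv2.imwrite(f'pics/{n}0.png',c['img']);np.savez(f'{n}0.npz',**c)
    print(n,np.round(c['camera_matrix'],1).tolist(),np.round(c['cam_to_world'],3).tolist())
E
```

```text
pics
0.0 [ 291.18545123 -580.67756421  247.63647549] [[0.894, 0.448, -0.001], [0.448, -0.894, 0.001], [0.0, -0.001, -1.0]] 85.37361976358869
side [[423.7, 0.0, 316.1], [0.0, 423.7, 196.2], [0.0, 0.0, 1.0]] [[-0.968, -0.136, 0.21, 240.797], [-0.25, 0.56, -0.79, 1036.985], [-0.01, -0.817, -0.576, 912.219], [0.0, 0.0, 0.0, 1.0]]
top [[512.6, 0.0, 321.0], [0.0, 512.6, 202.0], [0.0, 0.0, 1.0]] [[-0.005, -0.989, 0.147, 238.951], [-1.0, 0.006, 0.004, -7.806], [-0.004, -0.147, -0.989, 1916.166], [0.0, 0.0, 0.0, 1.0]]
```

View pics/side0.png

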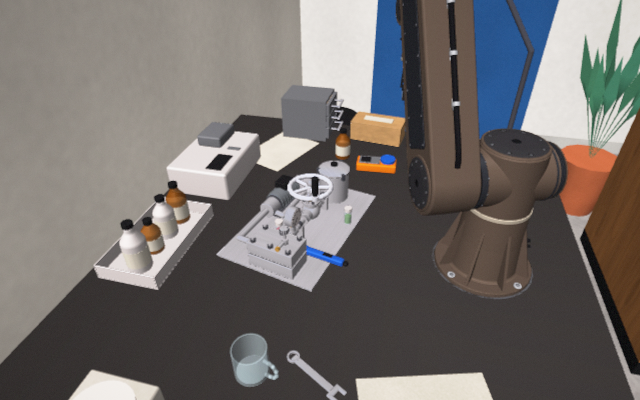

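View pics/top0.png

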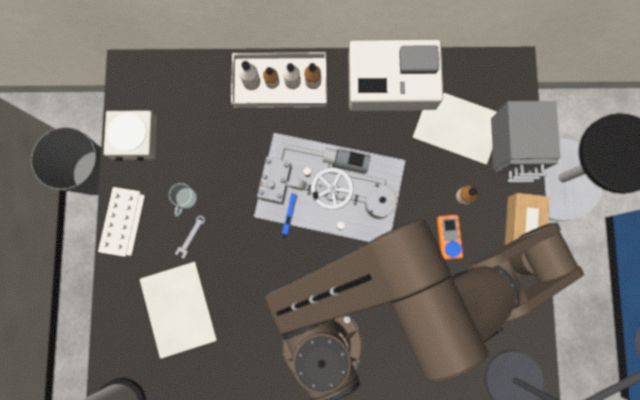

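The side view shows the wheel at about (310,187) with the black handle near (315,187). In the top view the wheel is at about (331,188) and the handle probably near (314,195). I'll zoom in on both and intersect rays.

```bash
cat > h.py <<'E'
import numpy as np,cv2
def ray(K,T,p):
    d=T[:3,:3]@np.linalg.inv(K)@[p[0],p[1],1];return T[:3,3],d/np.linalg.norm(d)
def onz(K,T,p,z):
    o,d=ray(K,T,p);return o+d*(z-o[2])/d[2]
def tri(rs):
    A=sum(np.eye(3)-np.outer(d,d) for o,d in rs);b=sum((np.eye(3)-np.outer(d,d))@o for o,d in rs)
    x=np.linalg.solve(A,b);return x,[float(np.linalg.norm(np.cross(x-o,d))) for o,d in rs]
def proj(K,T,P):
    q=K@(T[:3,:3].T@(np.array(P)-T[:3,3]));return q[:2]/q[2]
E
python3 - <<'E'
from h import *
S=np.load('side0.npz');T=np.load('top0.npz')
a=cv2.resize(S['img'][160:230,255:355],(800,560),interpolation=2)
b=cv2.resize(T['img'][150:230,280:380],(700,560),interpolation=2)
cv2.imwrite('pics/sc.png',a);cv2.imwrite('pics/tc.png',b)
x,e=tri([ray(S['camera_matrix'],S['cam_to_world'],(310,187)),ray(T['camera_matrix'],T['cam_to_world'],(331,188))]);print(x,e)
E
```

```text
[547.1258632  -36.53568032 162.07704269] [1.6403750011837013, 1.640375001183441]
```

View pics/sc.png

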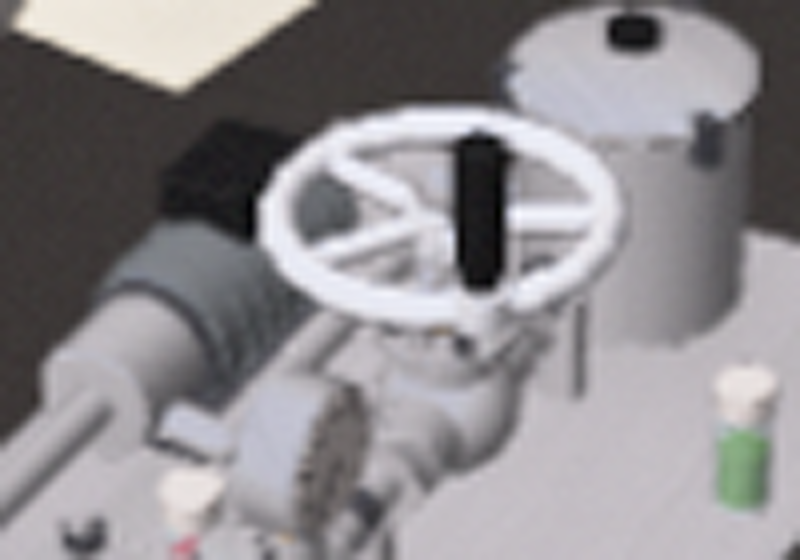

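View pics/tc.png

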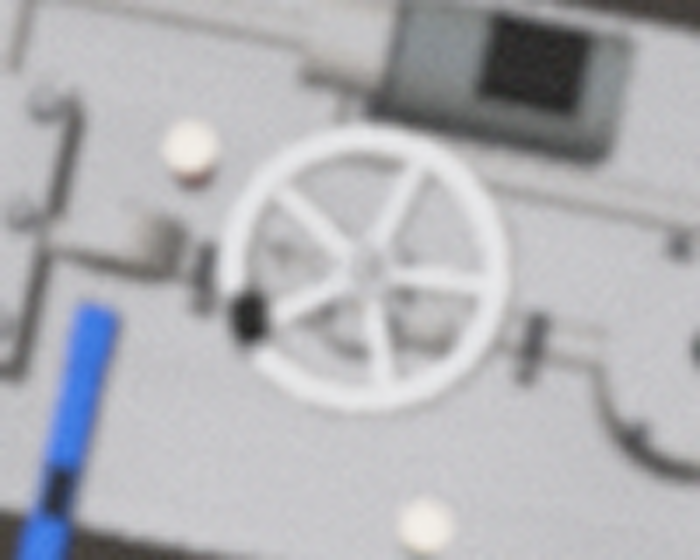

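The crops are scaled 8x and 7x. In the side view the rim centre is at about (310.0,186.9) and the handle is vertical, centred at (315,186.5). In the top view the rim centre is at (331.9,188.4) and the handle at (315.7,195.3). Next I'll segment and triangulate.

Run:
```python
from h import *
S=np.load('side0.npz');T=np.load('top0.npz')
R=[]
for D,(x0,x1,y0,y1),hx in((S,(284,336,170,204),(309,322,172,200)),(T,(308,356,165,212),(309,322,188,203))):
    g=D['img'].astype(int);m=(g.min(2)>(215)).astype(np.uint8);z=np.zeros_like(m);z[y0:y1,x0:x1]=m[y0:y1,x0:x1]
    c=cv2.convexHull(np.vstack(cv2.findContours(z,0,1)[0]));el=cv2.fitEllipse(c);print('rim',el)
    k=np.zeros_like(m);k[hx[2]:hx[3],hx[0]:hx[1]]=(g.max(2)<90)[hx[2]:hx[3],hx[0]:hx[1]]
    b=max(cv2.findContours(k,0,1)[0],key=cv2.contourArea);r=cv2.minAreaRect(b);M=cv2.moments(b);h=(M['m10']/M['m00'],M['m01']/M['m00']);print('handle',r,h,cv2.boundingRect(b))
    K,X=D['camera_matrix'],D['cam_to_world'];R.append((K,X,el[0],h))
for i in(2,3):print(tri([ray(r[0],r[1],r[i]) for r in R]))
for r in R:
    c=onz(r[0],r[1],r[2],165);h=onz(r[0],r[1],r[3],209);print(c,h,np.hypot(*(h-c)[:2]),np.degrees(np.arctan2(*(h-c)[1::-1])))
```

```text
rim ((309.3592529296875, 186.4419708251953), (25.64837074279785, 43.777809143066406), 86.96096801757812)
handle ((314.5, 186.0), (18.0, 7.0), 90.0) (314.57559198542805, 185.58105646630233) (311, 177, 8, 19)
rim ((328.68890380859375, 185.38560485839844), (39.93693542480469, 49.68821716308594), 130.2090301513672)
handle ((315.1500244140625, 194.9499969482422), (5.692099571228027, 3.4785051345825195), 71.56504821777344) (315.19047619047615, 194.96428571428572) (313, 192, 5, 7)
(array([551.09878206, -29.10107453, 169.34079048]), [5.602512253188529, 5.602512253188253])
(array([516.44409742,  17.91861514, 207.46635483]), [0.7655649402571196, 0.7655649402573038])
[547.02930945 -34.79334185 165.        ] [515.05128161  20.19837608 209.        ] 63.613546553786456 120.17826886183742
[557.51339635 -28.29076209 165.        ] [516.96102562  18.01336097 209.        ] 61.551332910604266 131.21132906239282
```

Handle: triangulated at about (516,18,207), which agrees with the text's height of 209. The rim fit in the top view was poor, so I'll move above the handle and refine with the wrist camera.

```bash
python3 -m creep '[{"z":-30,"hand":0},{"z":-30},{"x":20,"y":-18},{"x":23,"y":-21},{"x":23,"y":-21}]' 60
python3 -m creep '[{"x":23,"y":-21},{"x":23,"y":-21},{"x":23,"y":-21},{"x":23,"y":-21},{"x":23,"y":-21}]'
python3 -m creep '[{"x":23,"y":-21},{"x":23,"y":-21},{"x":23,"y":-21},{"x":23,"y":-21},{"x":23,"y":-21}]'
python3 -m creep '[{"x":23,"y":-21},{"x":23,"y":-21},{"x":23,"y":-21},{"x":10,"y":-10},{}]'
python3 - <<'E'
from plant import *
from h import *
s=sense();c=camera('wrist');cv2.imwrite('pics/w1.png',c['img']);np.savez('w1.npz',p=s['eef_pos'],R=s['eef_rot'],**c)
print(s['time_s'],s['eef_pos'],np.round(c['tool_from_camera'],3).tolist(),s['joint_pos'])
E
```

```text
0.1 [ 291.23016309 -580.71044414  247.72282211] [[-0.0, -0.956, -0.294, 75.522], [1.0, -0.0, 0.0, 0.796], [-0.0, -0.294, 0.956, -124.924], [0.0, 0.0, 0.0, 1.0]] [-1.15258915e+00  4.80786897e-01  1.59681676e+00 -2.65195656e-05
  1.06509407e+00 -4.66093296e-02]invalid input at $[0]: expected keys x, y, z, roll, hand
invalid input at $[0]: expected keys x, y, z, roll, hand
invalid input at $[0]: expected keys x, y, z, roll, hand
invalid input at $[0]: expected keys x, y, z, roll, hand
```

View pics/w1.png

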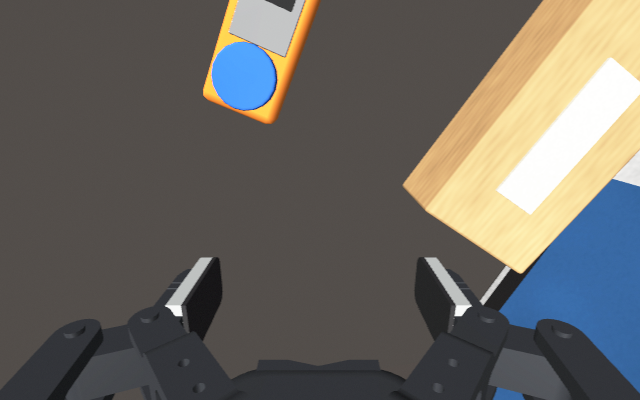

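Nothing moved because every key is required in each row. The picture only shows the fingers, the photometer and a wooden box. I'll send the move again.

```bash
python3 -m creep '[{"x":0,"y":0,"z":-30,"roll":0,"hand":0},{"x":0,"y":0,"z":-30,"roll":0,"hand":0},{"x":20,"y":-18,"z":0,"roll":0,"hand":0},{"x":23,"y":-21,"z":0,"roll":0,"hand":0},{"x":23,"y":-21,"z":0,"roll":0,"hand":0}]' 60
python3 -m creep '[{"x":23,"y":-21,"z":0,"roll":0,"hand":0},{"x":23,"y":-21,"z":0,"roll":0,"hand":0},{"x":23,"y":-21,"z":0,"roll":0,"hand":0},{"x":23,"y":-21,"z":0,"roll":0,"hand":0},{"x":23,"y":-21,"z":0,"roll":0,"hand":0}]'
python3 -m creep '[{"x":23,"y":-21,"z":0,"roll":0,"hand":0},{"x":23,"y":-21,"z":0,"roll":0,"hand":0},{"x":23,"y":-21,"z":0,"roll":0,"hand":0},{"x":23,"y":-21,"z":0,"roll":0,"hand":0},{"x":23,"y":-21,"z":0,"roll":0,"hand":0}]'
cat > look.py <<'E'
import sys
from plant import *
from h import *
n=sys.argv[1];s=sense();c=camera('wrist');cv2.imwrite(f'pics/{n}.png',c['img'])
B=np.eye(4);B[:3,:3]=s['eef_rot'];B[:3,3]=s['eef_pos'];np.savez(f'{n}.npz',img=c['img'],camera_matrix=c['camera_matrix'],cam_to_world=B@c['tool_from_camera'])
print(s['time_s'],s['eef_pos'],np.round(s['joint_pos'],2),s['ft_force'])
E
python3 look.py w2
```

```text
time_s: 0.57
eef_pos: [323.5, -497.1, 308.4]
eef_rot: [[0.894, 0.447, 0.0], [0.447, -0.894, -0.0], [0.0, 0.0, -1.0]]
ft_force: [1.6, 0.1, -0.7]
gripper_width: 85.3
gripper_force: 0.0
time_s: 0.98
eef_pos: [379.3, -350.9, 308.2]
eef_rot: [[0.894, 0.448, -0.0], [0.448, -0.894, 0.0], [-0.0, -0.0, -1.0]]
ft_force: [1.0, -0.0, 0.2]
gripper_width: 85.5
gripper_force: 0.0
time_s: 1.4
eef_pos: [435.1, -205.5, 308.3]
eef_rot: [[0.894, 0.448, -0.0], [0.448, -0.894, 0.0], [-0.0, -0.0, -1.0]]
ft_force: [1.3, -0.3, 0.9]
gripper_width: 85.7
gripper_force: 0.0
1.4 [ 435.09008065 -205.47038989  308.26746014] [-0.5   0.18  1.89  0.    1.07  0.6 ] [ 1.29703184 -0.28285792  0.94863462]
```

View pics/w2.png

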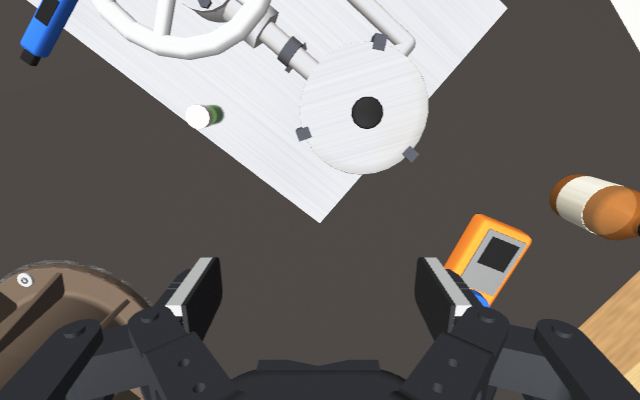

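The wheel is cut off at the upper left of this view, around (180,0). I'll move left so the whole wheel and handle are in frame.

```bash
python3 -m creep '[{"x":11,"y":-25,"z":0,"roll":0,"hand":0},{"x":11,"y":-25,"z":0,"roll":0,"hand":0},{"x":11,"y":-25,"z":0,"roll":0,"hand":0},{"x":11,"y":-25,"z":0,"roll":0,"hand":0},{"x":0,"y":0,"z":0,"roll":0,"hand":0}]' >/dev/null
python3 look.py w3
```

```text
1.8667 [428.55840567 -94.42712621 308.17918135] [-0.29  0.11  1.97  0.    1.06  0.82] [-0.08915726 -0.05073933  0.54137479]
```

View pics/w3.png

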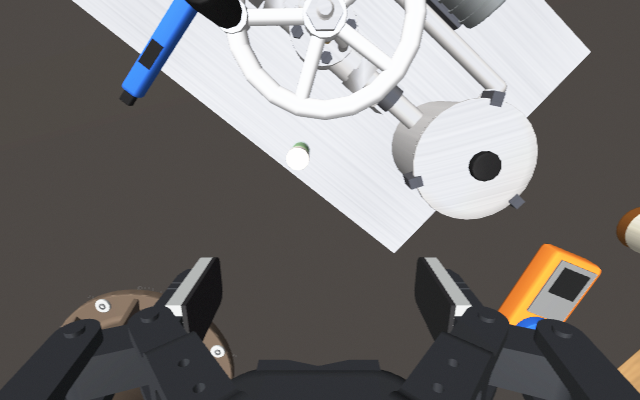

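In w3 the hub is at about (323,17), the bottom of the rim centreline at (320,108), and the handle foot at about (235,18), where it meets the rim at the left. I'll convert these to points.

Run:
```python
from h import *
D=np.load('w3.npz');K,X=D['camera_matrix'],D['cam_to_world'];S=np.load('side0.npz');T=np.load('top0.npz')
o=lambda p,z:onz(K,X,p,z)
c=o((323,17),165);b=o((320,108),165);f=o((235,18),175);print(c,b,np.hypot(*(b-c)[:2]),f,np.hypot(*(f-c)[:2]))
print(tri([ray(K,X,(323,17))]+[ray(d['camera_matrix'],d['cam_to_world'],p) for d,p in((S,(309.6,186.7)),(T,(331.7,188.3)))]))
for P in((516.2,18.3,176),(516.2,18.3,209),(516.2,18.3,242)):print([proj(d['camera_matrix'],d['cam_to_world'],P) for d in(D,S,T)])
g=cv2.resize(D['img'][0:140,170:450],(800,400),interpolation=2);cv2.imwrite('pics/w3c.png',g)
```

```text
[546.97005542 -39.58997488 165.        ] [489.28600651 -66.31575493 165.        ] 63.57449817834395 [516.96570132  14.12274168 175.        ] 61.52493140992798
(array([547.67596959, -39.02327127, 161.15999753]), [0.25522339263184435, 0.20609113164274423, 0.35385198676636925])
[array([228.64936188,  15.7546155 ]), array([314.50045717, 194.23284017]), array([315.25892119, 196.72563145])]
[array([214.38584795,   2.94433767]), array([314.36434008, 185.18827474]), array([315.10636065, 195.18745788])]
[array([194.73488317, -14.70449133]), array([314.2240786 , 175.86832721]), array([314.9479306 , 193.59010573])]
```

View pics/w3c.png

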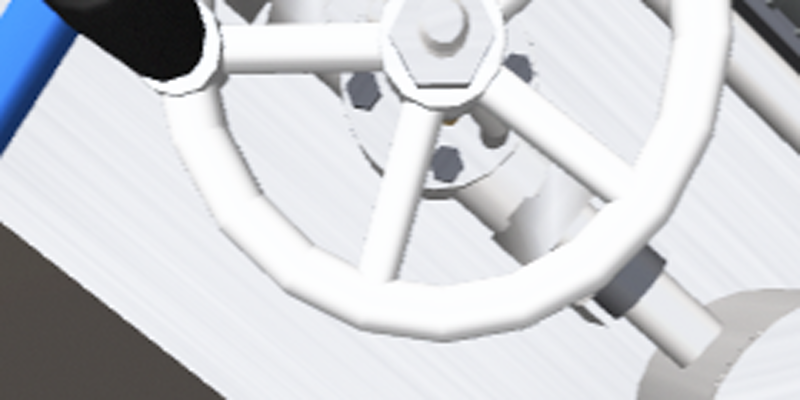

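The clearer crop puts the wheel centre at about (547.3,-39.3) and the handle at about (516,18), 65 mm from the centre against the expected 66. I'll go over the handle and lower to TCP z 224, so the fingertips stay above the stem, then close.

```bash
python3 -m creep '[{"x":32,"y":-15,"z":0,"roll":0,"hand":0},{"x":32,"y":-15,"z":0,"roll":0,"hand":0},{"x":32,"y":-15,"z":0,"roll":0,"hand":0},{"x":32,"y":-16,"z":0,"roll":0,"hand":0},{"x":0,"y":0,"z":0,"roll":0,"hand":0}]' | grep eef_pos
python3 -m creep '[{"x":0,"y":0,"z":21,"roll":0,"hand":0},{"x":0,"y":0,"z":21,"roll":0,"hand":0},{"x":0,"y":0,"z":21,"roll":0,"hand":0},{"x":0,"y":0,"z":21,"roll":0,"hand":0},{"x":0,"y":0,"z":0,"roll":0,"hand":0}]' | grep -E 'pos|ft'
python3 look.py w4
```

```text
eef_pos: [520.0, 17.1, 308.1]
eef_pos: [514.7, 13.3, 220.9]
ft_force: [-1.9, 0.0, -0.4]
2.75 [514.72897959  13.26127708 220.90710809] [-0.03  0.33  1.93 -0.    0.89  1.07] [-1.93736306  0.03355311 -0.41912785]
```

View pics/w4.png

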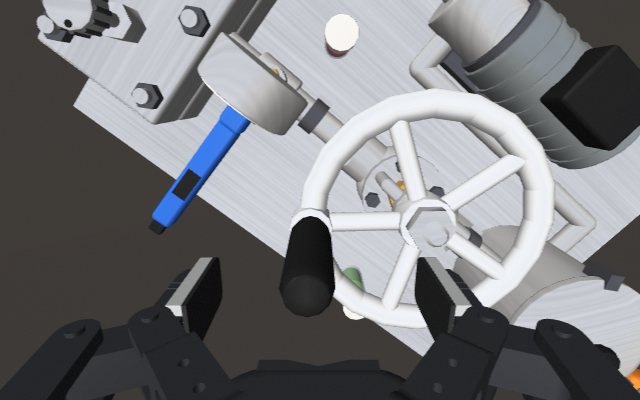

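In w4 the wheel is complete, with the handle's top at (307,290) and its foot at (310,215). The handle lies between the fingers, and the hub is at about (430,222). I'll work out the handle position relative to the TCP and the wheel centre.

Run:
```python
from h import *
from plant import sense
D=np.load('w4.npz');K,X=D['camera_matrix'],D['cam_to_world']
s=sense();R=s['eef_rot'];p=s['eef_pos'];print(s['time_s'],p,s['joint_velocities'])
for q,z in(((307,288),242),((310,222),176)):
    P=onz(K,X,q,z);print(P,R.T@(P-p))
# rim: outer/inner mean extremes -> ellipse fit of centreline points
pts=np.array([(424,100),(345,130),(313,200),(337,275),(545,195),(520,130),(490,308),(400,315)],float)
W=np.array([onz(K,X,q,165)[:2] for q in pts]);A=np.c_[2*W,np.ones(len(W))];u=np.linalg.lstsq(A,(W**2).sum(1),rcond=None)[0];print('c',u[:2],'r',np.sqrt(u[2]+u[:2]@u[:2]))
```

```text
2.8 [515.53339692  13.32246918 222.8327003 ] [ 0.00354602 -0.03750813 -0.04325513  0.00084487  0.03735094  0.00378819]
[522.56904077  20.61828464 242.        ] [  9.49374979  -3.40505042 -19.19346065]
[521.71204625  20.85299078 176.        ] [ 9.05282503 -3.88903398 46.80927317]
c [549.98916595 -42.69681437] r 68.34265212147211
```

```bash
python3 -m creep '[{"x":7,"y":-3,"z":0,"roll":0,"hand":0},{"x":0,"y":0,"z":0,"roll":0,"hand":0},{"x":0,"y":0,"z":0,"roll":0,"hand":0}]' | grep eef_pos
python3 look.py w5
python3 - <<'E'
from h import *
from plant import sense
D=np.load('w5.npz');K,X=D['camera_matrix'],D['cam_to_world'];s=sense();R=s['eef_rot'];p=X[:3,3];g=D['img']
k=(g.max(2)<60).astype(np.uint8);k[:,:255]=0;k[:,390:]=0;k[:180]=0;k[345:]=0
b=max(cv2.findContours(k,0,1)[0],key=cv2.contourArea);print(cv2.boundingRect(b),s['eef_pos'])
x,y,w,h=cv2.boundingRect(b);q=(x+w/2,y+h-w/2)
P=onz(K,X,q,242);print(q,P,R.T@(P-s['eef_pos']))
E
```

```text
eef_pos: [522.6, 20.0, 225.6]
3.05 [522.6099249   19.9807897  225.59197628] [-0.02  0.33  1.91  0.    0.9   1.09] [-1.04922409 -0.68669706  0.48746987]
(286, 231, 54, 100) [522.24745122  19.90431389 225.3997027 ]
(313.0, 304.0) [522.3571852   21.09502227 242.        ] [  0.65930382  -1.00038218 -16.60012809]
```

The handle is centred between the pads to within 1 mm. I'll close on it.

```bash
python3 -m creep '[{"x":0,"y":0,"z":0,"roll":0,"hand":255},{"x":0,"y":0,"z":0,"roll":0,"hand":255},{"x":0,"y":0,"z":0,"roll":0,"hand":255},{"x":0,"y":0,"z":0,"roll":0,"hand":255},{"x":0,"y":0,"z":0,"roll":0,"hand":255}]' 60
python3 -m creep '[{"x":0,"y":0,"z":0,"roll":0,"hand":255},{"x":0,"y":0,"z":0,"roll":0,"hand":255},{"x":0,"y":0,"z":0,"roll":0,"hand":255},{"x":0,"y":0,"z":0,"roll":0,"hand":255},{"x":0,"y":0,"z":0,"roll":0,"hand":255}]'
```

```text
time_s: 3.52
eef_pos: [521.4, 19.8, 224.4]
eef_rot: [[0.894, 0.448, 0.0], [0.448, -0.894, -0.0], [0.0, 0.0, -1.0]]
ft_force: [-0.9, 0.2, -0.1]
gripper_width: 25.8
gripper_force: 0.0
time_s: 3.93
eef_pos: [520.8, 20.9, 224.7]
eef_rot: [[0.894, 0.448, -0.001], [0.448, -0.894, 0.002], [-0.0, -0.002, -1.0]]
ft_force: [-6.5, 11.5, 11.3]
gripper_width: 20.1
gripper_force: 58.3
```

```bash
cat > tab.py <<'E'
import sys,numpy as np
a0,st,n=map(float,sys.argv[1:4])
a=np.radians(a0+st*np.arange(int(n)+1));P=66*np.c_[np.cos(a),np.sin(a)]
T=np.c_[P@[.894,.448],P@[.448,-.894]];T=np.round(T)
for i,d in enumerate(np.diff(T,axis=0)):print(round(a0+st*(i+1)),d.astype(int).tolist(),end='; ')
E
python3 tab.py 114 -18 20
```

```text
96 [20, 4]; 78 [18, 10]; 60 [14, 16]; 42 [9, 18]; 24 [2, 21]; 6 [-4, 20]; -12 [-10, 18]; -30 [-16, 14]; -48 [-18, 9]; -66 [-21, 2]; -84 [-20, -4]; -102 [-18, -10]; -120 [-14, -16]; -138 [-9, -18]; -156 [-2, -21]; -174 [4, -20]; -192 [10, -18]; -210 [16, -14]; -228 [18, -9]; -246 [21, -2];
```

```bash
python3 -m creep '[{"x":20,"y":4,"z":0,"roll":0,"hand":255},{"x":18,"y":10,"z":0,"roll":0,"hand":255},{"x":14,"y":16,"z":0,"roll":0,"hand":255}]' | grep -E 'eef_pos|ft|grip'
python3 -m creep '[{"x":9,"y":18,"z":0,"roll":0,"hand":255},{"x":2,"y":21,"z":0,"roll":0,"hand":255},{"x":0,"y":0,"z":0,"roll":0,"hand":255},{"x":0,"y":0,"z":0,"roll":0,"hand":255}]' | grep -E 'eef_pos|ft|grip'
```

```text
eef_pos: [582.6, 20.4, 224.9]
ft_force: [4.7, 18.2, -4.0]
gripper_width: 20.3
gripper_force: 58.9
eef_pos: [612.8, -14.1, 225.0]
ft_force: [21.5, 3.2, -7.5]
gripper_width: 20.0
gripper_force: 59.3
```

Fitting the measured TCP points gives a true centre at about (551.2,-37.7), R = 66.0. I'll correct the commanded path and take finer steps through the likely stop direction.

```bash
python3 tab.py 6 -9 6; echo
python3 -m creep '[{"x":0,"y":19,"z":0,"roll":0,"hand":255},{"x":0,"y":0,"z":0,"roll":0,"hand":255},{"x":0,"y":0,"z":0,"roll":0,"hand":255}]' | grep -E 'eef_pos|ft|grip'
```

```text
-3 [-5, 10]; -12 [-5, 8]; -21 [-8, 8]; -30 [-8, 6]; -39 [-9, 5]; -48 [-9, 4]; 
eef_pos: [617.2, -31.7, 224.7]
ft_force: [-3.5, -4.0, 8.4]
gripper_width: 20.2
gripper_force: 61.5
```

```bash
python3 -m creep '[{"x":-5,"y":10,"z":0,"roll":0,"hand":255},{"x":0,"y":0,"z":0,"roll":0,"hand":255},{"x":0,"y":0,"z":0,"roll":0,"hand":255}]' | grep -E 'eef_pos|ft'
python3 -m creep '[{"x":-5,"y":8,"z":0,"roll":0,"hand":255},{"x":0,"y":0,"z":0,"roll":0,"hand":255},{"x":0,"y":0,"z":0,"roll":0,"hand":255}]' | grep -E 'eef_pos|ft'
python3 -m creep '[{"x":-8,"y":8,"z":0,"roll":0,"hand":255},{"x":0,"y":0,"z":0,"roll":0,"hand":255},{"x":0,"y":0,"z":0,"roll":0,"hand":255}]' | grep -E 'eef_pos|ft'
```

```text
eef_pos: [617.2, -42.6, 224.7]
ft_force: [-2.3, -4.0, 7.1]
eef_pos: [615.9, -51.6, 224.7]
ft_force: [-5.4, -1.9, 7.5]
eef_pos: [611.2, -55.3, 224.6]
ft_force: [-9.9, 55.7, 18.8]
```

A 55 N tangential reaction at φ≈-15° points to the stop. I'll ease off and check visually that it is the stop (stem height about 23 mm above the wheel centre) and not an obstruction.

```bash
python3 -m creep '[{"x":5,"y":-5,"z":0,"roll":0,"hand":255},{"x":0,"y":0,"z":0,"roll":0,"hand":255},{"x":0,"y":0,"z":0,"roll":0,"hand":255}]' | grep -E 'eef_pos|ft'
python3 look.py w6
python3 - <<'E'
from h import *
from plant import camera
a=cv2.imread('pics/w6.png')
c=camera('side');np.savez('side6.npz',**c)
b=cv2.resize(c['img'][160:230,255:355],(400,280),interpolation=2)
z=np.zeros((580,640,3),np.uint8);z[:300]=a[:300];z[300:,:400]=b
cv2.imwrite('pics/m6.png',z)
E
```

```text
eef_pos: [611.6, -53.5, 224.5]
ft_force: [-23.9, 9.6, 24.7]
5.7667 [611.63467587 -53.51243016 224.54151618] [-0.14  0.46  1.7   0.    0.99  0.97] [-23.8929923    9.64287704  24.67791765]
```

View pics/m6.png

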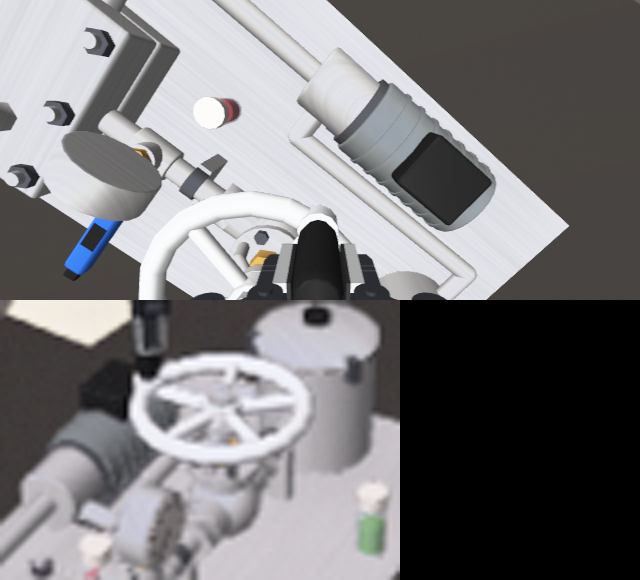

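Nothing is near the gripper, so this is the stop. The handle slipped about 4.7 mm along the pads while pushing. I'll loosen briefly, re-centre and regrip harder.

```bash
python3 -m creep '[{"x":0,"y":0,"z":0,"roll":0,"hand":170},{"x":0,"y":0,"z":0,"roll":0,"hand":170},{"x":0,"y":0,"z":0,"roll":0,"hand":170},{"x":0,"y":0,"z":0,"roll":0,"hand":170}]' 
python3 look.py w7
python3 - <<'E'
from h import *
D=np.load('w7.npz');K,X=D['camera_matrix'],D['cam_to_world']
for r in (66,):
  for P in((551.2+64.4,-37.7-14.5,242),(551.2+64.4,-37.7-14.5,176)):print(proj(K,X,P))
cv2.imwrite('pics/w7c.png',cv2.resize(D['img'][180:380,220:420],(600,600),interpolation=2))
E
```

```text
time_s: 6.2
eef_pos: [615.2, -55.3, 224.2]
eef_rot: [[0.894, 0.448, 0.0], [0.448, -0.894, -0.0], [0.0, 0.0, -1.0]]
ft_force: [-0.0, 0.5, 0.1]
gripper_width: 28.4
gripper_force: 0.0
6.2 [615.18833961 -55.27158197 224.23357877] [-0.14  0.46  1.7  -0.    0.98  0.97] [-0.01964287  0.53961706  0.08462969]
[309.00761214 302.85107492]
[311.98963219 233.30209993]
```

View pics/w7c.png

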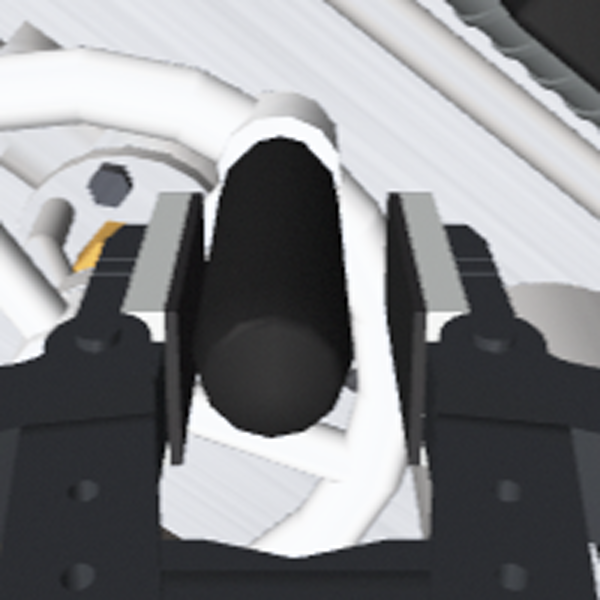

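The handle's top is at about (312,306) in the full image, almost centred between the pads, with the wheel at its stop (φ≈-13°). I'll regrip at 100 N and press lightly against the stop for a clean reference.

```bash
python3 -m creep '[{"x":1,"y":-1,"z":0,"roll":0,"hand":170},{"x":0,"y":0,"z":0,"roll":0,"hand":170},{"x":0,"y":0,"z":0,"roll":0,"hand":255},{"x":0,"y":0,"z":0,"roll":0,"hand":255},{"x":0,"y":0,"z":0,"roll":0,"hand":255}]' 100| grep -E 'eef_pos|ft'
python3 -m creep '[{"x":0,"y":0,"z":0,"roll":0,"hand":255},{"x":0,"y":0,"z":0,"roll":0,"hand":255},{"x":0,"y":0,"z":0,"roll":0,"hand":255}]' | grep -E 'eef_pos|ft|grip'
python3 -m creep '[{"x":-2,"y":2,"z":0,"roll":0,"hand":255},{"x":0,"y":0,"z":0,"roll":0,"hand":255},{"x":0,"y":0,"z":0,"roll":0,"hand":255}]' | grep -E 'eef_pos|ft|grip'
python3 -m creep '[{"x":-2,"y":2,"z":0,"roll":0,"hand":255},{"x":0,"y":0,"z":0,"roll":0,"hand":255},{"x":0,"y":0,"z":0,"roll":0,"hand":255}]' | grep -E 'eef_pos|ft|grip'
```

```text
eef_pos: [614.7, -52.5, 224.7]
ft_force: [-5.9, 10.9, 10.3]
eef_pos: [614.8, -52.5, 224.7]
ft_force: [-6.9, 11.8, 10.2]
gripper_width: 19.2
gripper_force: 97.6
eef_pos: [614.7, -52.9, 224.7]
ft_force: [-1.0, 30.9, 8.3]
gripper_width: 19.6
gripper_force: 98.2
eef_pos: [614.5, -53.3, 224.8]
ft_force: [6.1, 50.6, 6.4]
gripper_width: 19.7
gripper_force: 98.6
```

The stop is firm (50 N for 0.8 mm) with the handle at about (614.8,-52.4), φ0≈-13°. Two turns later the TCP must be back at this point.

```bash
python3 tab.py -13 18 20; echo
python3 -m creep '[{"x":4,"y":-5,"z":0,"roll":0,"hand":255},{"x":0,"y":0,"z":0,"roll":0,"hand":255},{"x":0,"y":0,"z":0,"roll":0,"hand":255}]' | grep -E 'eef_pos|ft|grip'
```

```text
5 [10, -18]; 23 [5, -20]; 41 [-2, -20]; 59 [-8, -19]; 77 [-14, -16]; 95 [-18, -10]; 113 [-20, -5]; 131 [-20, 2]; 149 [-19, 8]; 167 [-16, 14]; 185 [-10, 18]; 203 [-5, 20]; 221 [2, 20]; 239 [8, 19]; 257 [14, 16]; 275 [18, 10]; 293 [20, 5]; 311 [20, -2]; 329 [19, -8]; 347 [16, -14]; 
eef_pos: [614.8, -51.9, 224.7]
ft_force: [-3.8, 4.3, 9.2]
gripper_width: 19.2
gripper_force: 99.4
```

```bash
python3 -m creep '[{"x":10,"y":-18,"z":0,"roll":0,"hand":255},{"x":5,"y":-20,"z":0,"roll":0,"hand":255},{"x":-2,"y":-20,"z":0,"roll":0,"hand":255},{"x":-8,"y":-19,"z":0,"roll":0,"hand":255},{"x":-14,"y":-16,"z":0,"roll":0,"hand":255}]' | grep -E 'eef_pos|ft'
python3 -m creep '[{"x":-18,"y":-10,"z":0,"roll":0,"hand":255},{"x":-20,"y":-5,"z":0,"roll":0,"hand":255},{"x":-20,"y":2,"z":0,"roll":0,"hand":255},{"x":0,"y":0,"z":0,"roll":0,"hand":255},{"x":0,"y":0,"z":0,"roll":0,"hand":255}]' | grep -E 'eef_pos|ft|grip'
```

```text
eef_pos: [566.0, 26.5, 224.8]
ft_force: [-0.3, -19.8, 3.1]
eef_pos: [506.6, 11.5, 224.7]
ft_force: [-6.1, 2.8, 10.0]
gripper_width: 19.4
gripper_force: 101.6
```

```bash
python3 -m creep '[{"x":-19,"y":8,"z":0,"roll":0,"hand":255},{"x":-16,"y":14,"z":0,"roll":0,"hand":255},{"x":-10,"y":18,"z":0,"roll":0,"hand":255},{"x":-5,"y":20,"z":0,"roll":0,"hand":255},{"x":2,"y":20,"z":0,"roll":0,"hand":255}]' | grep -E 'eef_pos|ft'
python3 -m creep '[{"x":8,"y":19,"z":0,"roll":0,"hand":255},{"x":14,"y":16,"z":0,"roll":0,"hand":255},{"x":18,"y":10,"z":0,"roll":0,"hand":255},{"x":0,"y":0,"z":0,"roll":0,"hand":255},{"x":0,"y":0,"z":0,"roll":0,"hand":255}]' | grep -E 'eef_pos|ft|grip'
python3 -m creep '[{"x":20,"y":5,"z":0,"roll":0,"hand":255},{"x":20,"y":-2,"z":0,"roll":0,"hand":255},{"x":19,"y":-8,"z":0,"roll":0,"hand":255},{"x":16,"y":-14,"z":0,"roll":0,"hand":255},{"x":0,"y":0,"z":0,"roll":0,"hand":255}]' | grep -E 'eef_pos|ft|grip'
python3 -m creep '[{"x":0,"y":0,"z":0,"roll":0,"hand":255},{"x":0,"y":0,"z":0,"roll":0,"hand":255}]' | grep -E 'eef_pos|ft|grip'
```

```text
eef_pos: [500.3, -81.7, 224.8]
ft_force: [11.5, 17.7, 3.9]
eef_pos: [558.9, -103.4, 224.8]
ft_force: [3.7, 2.2, 7.7]
gripper_width: 19.1
gripper_force: 102.5
eef_pos: [615.4, -49.7, 224.7]
ft_force: [-9.2, 6.7, 14.2]
gripper_width: 19.4
gripper_force: 103.6
eef_pos: [614.9, -51.7, 224.7]
ft_force: [-6.6, 5.1, 11.8]
gripper_width: 19.6
gripper_force: 103.1
```

One full turn is done: the TCP is back at (614.9,-51.7) with low forces. Second turn next.

```bash
python3 -m creep '[{"x":10,"y":-18,"z":0,"roll":0,"hand":255},{"x":5,"y":-20,"z":0,"roll":0,"hand":255},{"x":-2,"y":-20,"z":0,"roll":0,"hand":255},{"x":-8,"y":-19,"z":0,"roll":0,"hand":255},{"x":-14,"y":-16,"z":0,"roll":0,"hand":255}]' | grep -E 'eef_pos|ft'
python3 -m creep '[{"x":-18,"y":-10,"z":0,"roll":0,"hand":255},{"x":-20,"y":-5,"z":0,"roll":0,"hand":255},{"x":-20,"y":2,"z":0,"roll":0,"hand":255},{"x":0,"y":0,"z":0,"roll":0,"hand":255},{"x":0,"y":0,"z":0,"roll":0,"hand":255}]' | grep -E 'eef_pos|ft'
python3 -m creep '[{"x":-19,"y":8,"z":0,"roll":0,"hand":255},{"x":-16,"y":14,"z":0,"roll":0,"hand":255},{"x":-10,"y":18,"z":0,"roll":0,"hand":255},{"x":-5,"y":20,"z":0,"roll":0,"hand":255},{"x":2,"y":20,"z":0,"roll":0,"hand":255}]' | grep -E 'eef_pos|ft'
python3 -m creep '[{"x":8,"y":19,"z":0,"roll":0,"hand":255},{"x":14,"y":16,"z":0,"roll":0,"hand":255},{"x":18,"y":10,"z":0,"roll":0,"hand":255},{"x":0,"y":0,"z":0,"roll":0,"hand":255},{"x":0,"y":0,"z":0,"roll":0,"hand":255}]' | grep -E 'eef_pos|ft|grip'
python3 -m creep '[{"x":20,"y":5,"z":0,"roll":0,"hand":255},{"x":20,"y":-2,"z":0,"roll":0,"hand":255},{"x":19,"y":-8,"z":0,"roll":0,"hand":255},{"x":16,"y":-14,"z":0,"roll":0,"hand":255},{"x":0,"y":0,"z":0,"roll":0,"hand":255}]' | grep -E 'eef_pos|ft|grip'
python3 -m creep '[{"x":0,"y":0,"z":0,"roll":0,"hand":255},{"x":0,"y":0,"z":0,"roll":0,"hand":255},{"x":0,"y":0,"z":0,"roll":0,"hand":255},{"x":0,"y":0,"z":0,"roll":0,"hand":255}]' | grep -E 'eef_pos|ft|grip'
python3 look.py w8
```

```text
eef_pos: [566.2, 26.5, 224.8]
ft_force: [-1.7, -21.9, 5.5]
eef_pos: [506.7, 11.6, 224.7]
ft_force: [-6.8, 1.6, 11.2]
eef_pos: [500.4, -81.8, 224.8]
ft_force: [11.8, 17.7, 3.7]
eef_pos: [558.9, -103.4, 224.8]
ft_force: [2.5, 2.3, 7.3]
gripper_width: 19.2
gripper_force: 103.5
eef_pos: [615.3, -49.7, 224.7]
ft_force: [-8.1, 5.3, 14.1]
gripper_width: 19.3
gripper_force: 104.5
eef_pos: [614.8, -52.1, 224.7]
ft_force: [-6.8, 6.3, 11.9]
gripper_width: 18.8
gripper_force: 104.1
12.3333 [614.82026216 -52.08770457 224.69289238] [-0.13  0.46  1.7   0.    0.98  0.97] [-6.79573604  6.26099812 11.94237404]
```

```bash
python3 -c "
from plant import *
print(close_job())"
```

```text
the job is handed in; nothing more can be done
None
```

I wound the valve shut against its stop, backed it off two full turns (the handle came back to within about 1 mm of its stop position), and handed the job in with the wheel still and the fingers gripping the handle at about 104 N. The judge gave no verdict, and I viewed 11 pictures, one over the limit of 10.

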